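Roll the thumbwheel setter up to 4

TASK

Two thumbwheel setters stand on the table. On the one with the broad wheel and the bolted foot plate, roll the wheel up, pushing its ridges away from the robot, until the digit 4 lies level on top beside the index fin. Do not turn the wheel of the narrow setter.

Things in the scene. Friction and masses are not known exactly. Their poses are not given: they have to be found in the camera images.
- broad: The setter to operate: a grey box 132 x 92 mm, 56 mm high, on a steel foot plate (138 x 136 x 6 mm, a bolt head at each corner), fixed to the table. Origin: centre of its underside. x points away from the robot (within 17 degrees), y left, z up. Its wheel stands out of the top, up to 90 mm above the table, on a level axle along y at x = 0, 46 mm above the table.
- broad_ridges (a point): Point on the broad wheel's axle, 46 mm above the table, half-way along the ridges (y = -13 mm of the box); axes as the box. The wheel's right part, 30 mm wide, bears 8 black straight ridges, 45 degrees apart, 4.5 mm thick, tips at radius 44 mm, root between them at radius 30 mm. A closed gripper's tip up to 25 mm long (along x) fits between two ridges.
- broad_digits (a point): Point on the same axle, half-way along the wheel's left part (y = +16 mm of the box): a white eight-sided drum 24 mm wide, radius 31 mm, with a black digit 0 to 7 on each facet, its top away from the robot. Ridges stand midway between digits: with a digit exactly on top, the nearest ridges stand 22.5 degrees before and behind the top.
- broad_index (a point): Tip of the aluminium index fin that marks the top of the broad wheel: 4 mm thick, left of the digits (x = 0, y = 34.5 mm of the box), 76.5 mm above the table.
- broad_wheel (a joint): Broad wheel's turn, rad. Grows by pi/4 per digit as its top moves away from the robot (box's +x); digit 0 is exactly on top at 0, 4 at 3.142. Ridges stand at value + (n + 0.5) pi/4 from the top towards +x. Stops at 0 and 5.50. No clicks: a friction drag of 0.12 N m (3 N at the ridges), stays where left. Starts 1 to 2.5 digits below 4, often between digits.
- narrow: The other setter, not to be operated: a like box, 132 x 56 mm and 56 mm high, no foot plate, fixed to the table; its ridges are only 12 mm wide, its digit drum 18 mm; radii and heights as the broad one's. Origin: centre of its underside; axes like the broad one's. It stands to the left or to the right of the broad one.
- narrow_wheel (a joint): Turn of the narrow wheel in rad, counted like the other; it starts near digit 6 (4.71) and must stay there.

How it is judged:
At the end, for the whole second after the job is handed in: The broad wheel is at rest with digit 4 on top, within 0.2 rad (11 degrees) of level, and the narrow wheel still shows 6 (4.40 to 5.03 rad) (value of joint broad_wheel between 2.942 and 3.342 rad and velocity of joint broad_wheel between -0.1 and 0.1 rad/s and value of joint narrow_wheel between 4.4 and 5.03 rad); the robot touches nothing.
It fails at once if the wheel of the narrow setter is turned (value of joint narrow_wheel below 4.4 rad or value of joint narrow_wheel above 5.03 rad).
It also fails if it takes over 46 s, if anything falls off the work surface, if the arm or the gripper's body presses on something with over 40 N, if the wrist force passes 120 N, or if a joint passes its speed limit or range.

ROBOT

A 6-joint arm with a two-finger parallel gripper is mounted at the origin on a cart in front of the work surface, level with it; the furniture and walls round the work are solid. World frame = base frame: x ahead of the robot, y to its left, z up, the work surface at z = 0. Lengths are in m, angles in rad, forces in N, time in s.
With the tool pointing down it reaches from about 0.4 to 0.825 m from the base axis. Payload 7 kg.
Tool frame: the origin (TCP) lies between the finger pads; the fingertips stand 17 mm ahead of it and the grasp point (between the pads) lies 2 mm behind it (robot.nose_length is the distance from the TCP to the fingertips, in m); y points along the fingers, x is the direction in which the jaws open and shut, and the axes are right-handed (so a half turn about y gives the same grasp; the last joint's range is limited). The gripper opens to 85 mm and grips with 20 to 120 N. Pads are 22 mm wide; open, the fingers measure 114 mm over their backs; the gripper's body (76 mm by 85 mm) begins 54 mm behind the grasp point. The pads swing forward as they close: fully open they stand 13 mm farther back than shut.
Start: joints at [-0.913, 0.359, 0.012, 0, -1.224, -0.288], TCP at [0.244, -0.629, 0.248] pointing down, gripper open.
Joint ranges: [-3.07, 3.07], [-1.43, 2.12], [-1.02, 1.25], [-3.03, 1.67], [-3.05, -0], [-3.03, 3.03]. Speed limits (rad/s): [2.39, 2.39, 3.01, 3.14, 3.14, 3.14].

INTERFACE

Orientations are given as a rotation vector (axis times angle).
In Python, from plant import robot gives the robot as it stands.
- The arm moves only by the tool send_rows, never from a script. Its argument "moves" is a list that holds one entry, the list of rows, each a list of 7 numbers: the turn, a rotation vector about the world's x, y, z in degrees, then the shift along the world's x, y, z in m, then the closure, from -1 (fully open) to 1 (shut). A call has 1 to 10 rows; each row is the pose to reach, as a shift and turn from the pose commanded when the call began; what a row does not reach only later rows make up. A row lasts 1/10 s, in which the tool goes at most 50 mm and 8.59 degrees, less where a joint would pass 70% of its speed; a pose out of reach is approached as far as the arm can. A call with a gripper value outside its range is refused whole. The fingers move at their own pace and stop on an object; "force" is the grip in N (left out, the last holds). Time passes only in rows, so rows that repeat a pose let the fingers close. It gives the time, the measured TCP pose, the force and the opening at its end, in the units of the state.
- robot.read_state(): the state, without advancing time (a new reading comes with each control period).
- robot.camera(name): name is "side" or "top"; returns the picture (480x640x3 uint8, blue, green, red); there is no depth.
- robot.calibration(name): a dict with "fx", "fy", "cx", "cy" (pixels), "position" and "orientation" of the camera in the world. Camera axes: x right, y down, z forward; pixel columns grow to the right and rows downward; lengths in m; the calibration is good to about 2 mm. A picture is of the moment at which its call begins. calibration takes no time and is no camera call.
- robot.finish_job(): hands the job in, once; it reports no verdict.
The state is a dict: "time_s": time; "joint_pos": joint angles; "qd": joint speeds; "joint_efforts": joint torques, N m; "ee_pos": TCP position; "eef_rot": TCP orientation; "contact_force": force on the tool from outside, world axes, zero at the start; "moment": the same for the moment, N m; "gripper_width": finger opening in m.
Only numpy, scipy, OpenCV 4.12 (cv2) and the standard library are available. Lean on these libraries where they do the work, as an engineer would, in place of code of your own. Each camera call takes 0.05 s, during which the arm holds its last target.

## Working session

There is one attempt and no reset: what is moved stays moved. The work goes in short steps, Python scripts to look and compute and a tool call to move; the robot and the scene stay as the last step left them, time stands still between calls to the robot, and variables do not carry over. Pictures are saved under pics/ and viewed, and the job is handed in when it is done.

Besides the shell and the picture viewer there is one more tool, called by a JSON object that holds its "name" and its "arguments". send_rows: Moves the arm, as the interface text tells. Its arguments: {"type":"object","properties":{"moves":{"type":"array","items":{"type":"array","items":{"type":"array","items":{"type":"number"}}}},"force":{"type":"number"}},"required":["moves"]}

```bash
mkdir -p pics; ls; python3 - <<'E'
from plant import robot
import cv2
s=robot.read_state();print({k:s[k] for k in('time_s','ee_pos','eef_rot','gripper_width')},robot.nose_length)
for n in('side','top'):
    cv2.imwrite(f'pics/{n}0.png',robot.camera(n));print(n,robot.calibration(n))
E
```

```text
pics
{'time_s': 0.0, 'ee_pos': array([ 0.24376306, -0.62893762,  0.24735058]), 'eef_rot': array([-1.00946928, -1.47646688,  1.47498245]), 'gripper_width': 0.08511139437913887} 0.017
side {'fx': 577.0194330568864, 'fy': 577.0194330568864, 'cx': 324.3216499617955, 'cy': 236.74991014916787, 'position': array([0.50276531, 0.97617565, 0.40422182]), 'orientation': array([ 0.04557284,  2.59934106, -1.74580897])}
top {'fx': 500.0626178943679, 'fy': 500.0626178943679, 'cx': 320.15748241435824, 'cy': 231.81920746286042, 'position': array([0.41705962, 0.21334788, 0.9409664 ]), 'orientation': array([-2.21066282,  2.16652472, -0.09458423])}
```

View pics/side0.png

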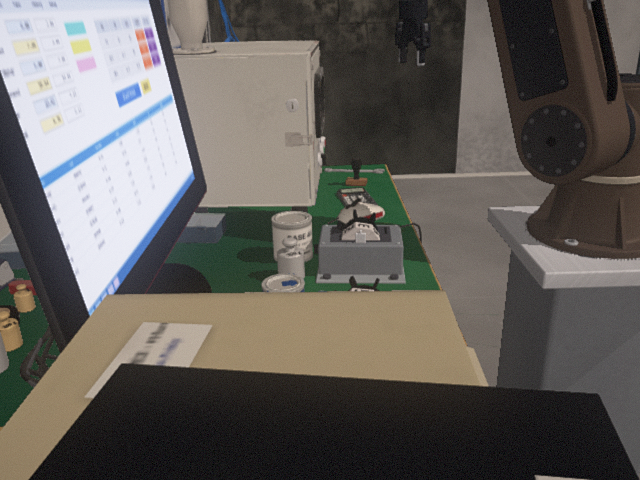

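View pics/top0.png

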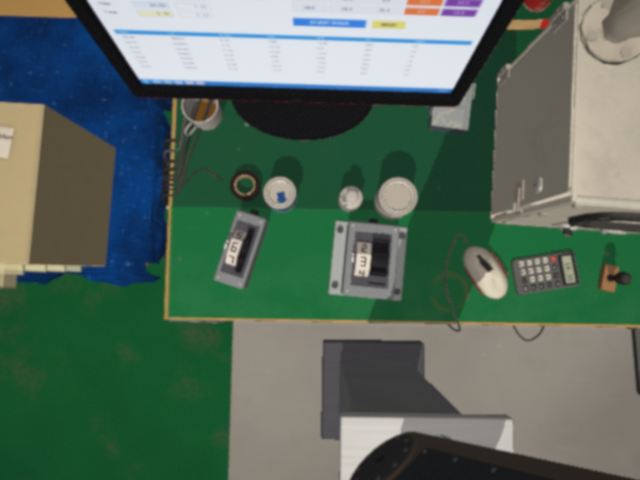

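The top view shows the broad setter near (368,260) with its foot plate and the narrow one to its left near (242,248). The side view shows the broad one near (361,250), partly hiding the narrow one.

```bash
cat > h.py <<'E'
import numpy as np,cv2
from scipy.spatial.transform import Rotation as R
from plant import robot
def ray(n,uv):
    c=robot.calibration(n);d=np.array([(uv[0]-c['cx'])/c['fx'],(uv[1]-c['cy'])/c['fy'],1.])
    return np.array(c['position']),R.from_rotvec(c['orientation']).apply(d)
def onz(n,uv,z):
    p,d=ray(n,uv);return p+d*(z-p[2])/d[2]
def proj(n,P):
    c=robot.calibration(n);q=R.from_rotvec(c['orientation']).inv().apply(np.array(P)-c['position'])
    return np.array([c['fx']*q[...,0]/q[...,2]+c['cx'],c['fy']*q[...,1]/q[...,2]+c['cy']]).T
E
python3 - <<'E'
import cv2
a=cv2.imread('pics/top0.png')[210:310,310:425];cv2.imwrite('pics/t1.png',cv2.resize(a,None,fx=6,fy=6,interpolation=cv2.INTER_CUBIC)[:600,:690])
a=cv2.imread('pics/side0.png')[185:300,300:430];cv2.imwrite('pics/s1.png',cv2.resize(a,None,fx=5,fy=5,interpolation=cv2.INTER_CUBIC))
E
```

```text
(no output)
```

View pics/t1.png

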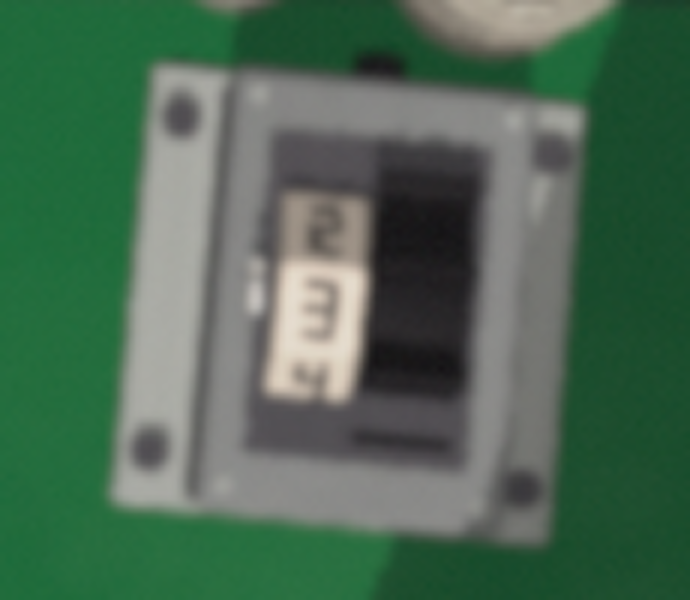

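View pics/s1.png

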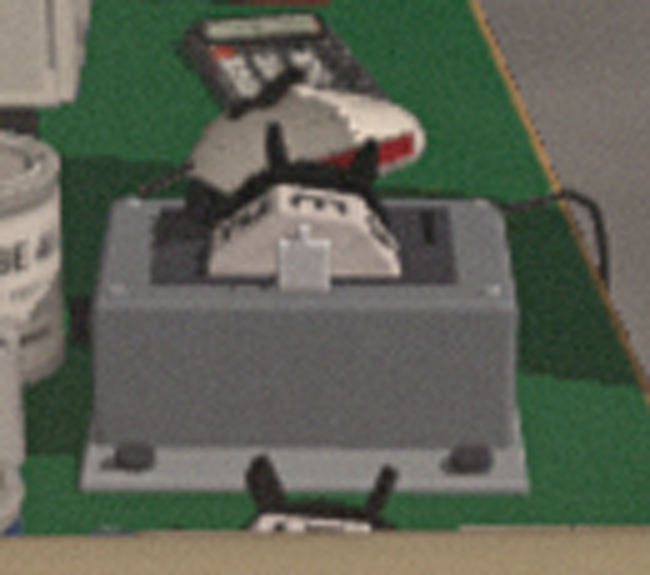

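```bash
cat > pose.py <<'E'
from h import *
c=np.array([[152,65],[587,103],[550,545],[110,505]])/6.+[310,210]
P=np.array([onz('top',q,0.006) for q in c])  # far-left, far-right, near-right, near-left
o=P.mean(0);o[2]=0
x=(P[0]+P[1]-P[2]-P[3]);yaw=np.arctan2(x[1],x[0])
y=(P[0]+P[3]-P[1]-P[2]);yaw2=np.arctan2(-y[0],y[1])
yaw=(yaw+yaw2)/2
X=np.array([np.cos(yaw),np.sin(yaw),0]);Y=np.array([-np.sin(yaw),np.cos(yaw),0])
def tobox(p): d=np.array(p)-o;return np.array([d@X,d@Y,d[2]])
def world(b): return o+b[0]*X+b[1]*Y+np.array([0,0,b[2]])
def onyplane(n,uv,yb):
    p,d=ray(n,uv);t=(yb-(p-o)@Y)/(d@Y);return tobox(p+t*d)
E
python3 - <<'E'
from pose import *
print(o,np.degrees(yaw),yaw,yaw2);print([np.linalg.norm(P[i]-P[(i+1)%4]) for i in range(4)])
for uv in [(275,125),(372,142)]:
    q=np.array(uv)/5+[300,185]
    b=onyplane('side',q,0.002);print(b,np.hypot(b[0],b[2]-.046),np.degrees(np.arctan2(b[0],b[2]-.046)))
for uv in [(290,185),(372,203),(210,275),(400,275)]:
    q=np.array(uv)/5+[300,185]
    b=onyplane('side',q,0.028);print('drum',b,np.hypot(b[0],b[2]-.046),np.degrees(np.arctan2(b[0],b[2]-.046)))
print('box corners check',proj('top',[world(b) for b in [(.066,.046,.056),(.066,-.046,.056),(-.066,-.046,.056),(-.066,.046,.056),(0,.0345,.0765)]])-[310,210])
print('side fin',(proj('side',[world((0,.0345,.0765)),world((.066,.046,.056)),world((-.066,.046,.056))])-[300,185])*5)
# narrow setter box top corners in top view
for uv in [(243,209),(268,214),(242,289),(214,283)]: print(onz('top',uv,.056), tobox(onz('top',uv,.056)))
# obstacles
for uv in [(368,95),(100,83),(460,105),(415,200),(350,198),(492,215)]: print(uv,onz('top',uv,.1))
E
```

```text
[0.4353592  0.11222228 0.        ] -4.176782879918414 -0.07289861339550727 -0.06878175870182139
[np.float64(0.13687478940307826), np.float64(0.13812306743026656), np.float64(0.13695255442897353), np.float64(0.1375301646226451)]
[0.01015226 0.002      0.09584842] 0.05087173653917637 11.511567824071655
[-0.02057762  0.002       0.08996335] 0.04854085397411173 -25.082561107851724
drum [0.00541586 0.028      0.08535025] 0.03972120200643338 7.836507100513855
drum [-0.01999529  0.028       0.07927074] 0.038816922227781006 -31.00533142349637
drum [0.03063326 0.028      0.05514675] 0.03196966608818571 73.37496476625319
drum [-0.02894595  0.028       0.05502921] 0.030321520400861307 -72.6755611538004
box corners check [[38.79702468 10.66176909]
 [90.24196251 15.48108845]
 [84.2142275  89.87063344]
 [32.18288851 85.03730443]
 [42.87626372 47.98222312]]
side fin [[307.60314694 219.16158028]
 [ 94.23885196 295.00599785]
 [523.27982466 294.40034614]]
[0.52142101 0.34177634 0.056     ] [0.06911388 0.23521261 0.056     ]
[0.51342266 0.29715594 0.056     ] [0.06438666 0.19012816 0.056     ]
[0.38005698 0.33911571 0.056     ] [-0.07168091  0.22226293  0.056     ]
[0.38958868 0.38853513 0.056     ] [-0.06577394  0.27224533  0.056     ]
(368, 95) [0.71845808 0.12651256 0.1       ]
(100, 83) [0.7284605  0.58700602 0.1       ]
(460, 105) [ 0.70461824 -0.03259091  0.1       ]
(415, 200) [0.53778692 0.04430672 0.1       ]
(350, 198) [0.53883953 0.15483277 0.1       ]
(492, 215) [ 0.51492631 -0.0868659   0.1       ]
```

```bash
python3 - <<'E'
from pose import *
from scipy.optimize import brentq
def cyl(n,uv,r,S=6,off=(310,210)):
    p,d=ray(n,np.array(uv)/S+off);p=tobox(p);d=np.array([d@X,d@Y,d[2]])
    f=lambda t:np.hypot(p[0]+t*d[0],p[2]+t*d[2]-.046)-r
    q=p[[0,2]]-[0,.046];e=d[[0,2]];t=min(np.roots([e@e,2*q@e,q@q-r*r]).real);b=p+t*d
    return b.round(4),np.degrees(np.arctan2(b[0],b[2]-.046)).round(1)
for uv in [(325,262),(320,372),(325,230),(318,308),(312,380),(325,395)]: print('digit/drum',uv,cyl('top',uv,.030))
for uv in [(415,362),(425,265)]: print('ridge',uv,cyl('top',uv,.044))
s=robot.read_state();M=R.from_rotvec(s['eef_rot']).as_matrix();print(M.round(3))
for sg in(1,-1):
    T=np.column_stack([sg*Y,[0,0,-1],np.cross(sg*Y,[0,0,-1])]);print(sg,np.degrees(R.from_matrix(T@M.T).as_rotvec()))
for bx in(-.036,-.032,.0,.002): print(bx,world((bx,-.013,.097)))
print(s['joint_pos'])
E
```

```text
digit/drum (325, 262) (array([0.0093, 0.0155, 0.0745]), np.float64(18.1))
digit/drum (320, 372) (array([-0.0223,  0.0134,  0.066 ]), np.float64(-48.2))
digit/drum (325, 230) (array([0.0188, 0.0158, 0.0694]), np.float64(38.8))
digit/drum (318, 308) (array([-0.0041,  0.0165,  0.0757]), np.float64(-7.9))
digit/drum (312, 380) (array([-0.0249,  0.0152,  0.0628]), np.float64(-56.0))
digit/drum (325, 395) (array([-0.0289,  0.0101,  0.054 ]), np.float64(-74.5))
ridge (415, 362) (array([-0.0171, -0.0113,  0.0865]), np.float64(-22.9))
ridge (425, 265) (array([ 0.0105, -0.0115,  0.0887]), np.float64(13.9))
[[-0.361 -0.001 -0.932]
 [ 0.932  0.001 -0.361]
 [ 0.002 -1.     0.   ]]
1 [-8.55738940e-02 -2.09587364e-02 -2.53596266e+01]
-1 [ 2.87546065e-02 -1.17404199e-01  1.54640329e+02]
-0.036 [0.39850797 0.10187884 0.097     ]
-0.032 [0.40249734 0.1015875  0.097     ]
0.0 [0.43441235 0.09925681 0.097     ]
0.002 [0.43640704 0.09911114 0.097     ]
[-9.12891343e-01  3.59326802e-01  1.11518309e-02 -3.16461811e-04
 -1.22411722e+00 -2.88086780e-01]
```

{"name": "send_rows", "arguments": {"moves": [[[0, 0, 0, 0.02, 0.05, 0, 1], [0, 0, -3, 0.04, 0.1, 0, 1], [0, 0, -6, 0.06, 0.15, 0, 1], [0, 0, -9, 0.08, 0.19, 0, 1], [0, 0, -12, 0.1, 0.23, 0, 1], [0, 0, -15, 0.115, 0.27, 0, 1], [0, 0, -18, 0.125, 0.31, 0, 1], [0, 0, -21, 0.13, 0.35, 0, 1], [0, 0, -24, 0.135, 0.39, 0, 1], [0, 0, -25.4, 0.135, 0.42, 0, 1]]]}}

```text
time_s: 1.1
ee_pos: [0.3789, -0.2074, 0.2482]
eef_rot: [-1.243, -1.154, 1.154]
contact_force: [0.6, 0.2, 0.0]
gripper_width: -0.0001
```

{"name": "send_rows", "arguments": {"moves": [[[0, 0, 0, 0.01, 0.04, 0, 1], [0, 0, 0, 0.02, 0.08, 0, 1], [0, 0, 0, 0.025, 0.12, 0, 1], [0, 0, 0, 0.03, 0.16, 0, 1], [0, 0, 0, 0.03, 0.2, 0, 1], [0, 0, 0, 0.03, 0.24, -0.02, 1], [0, 0, 0, 0.03, 0.28, -0.04, 1], [0, 0, 0, 0.025, 0.305, -0.06, 1], [0, 0, 0, 0.02, 0.311, -0.08, 1], [0, 0, 0, 0.02, 0.311, -0.08, 1]]]}}

```text
time_s: 2.1
ee_pos: [0.3969, 0.1015, 0.166]
eef_rot: [-1.241, -1.152, 1.16]
contact_force: [0.1, 0.4, 0.0]
gripper_width: 0.0004
```

```bash
python3 - <<'E'
from pose import *
s=robot.read_state();M=R.from_rotvec(s['eef_rot']).as_matrix();print(s['ee_pos'],tobox(s['ee_pos']),M.round(3),np.degrees(yaw))
T=np.column_stack([Y,[0,0,-1],np.cross(Y,[0,0,-1])]);print(np.degrees(R.from_matrix(T@M.T).as_rotvec()))
im=robot.camera('side');cv2.imwrite('pics/s2.png',cv2.resize(im[130:300,300:440],None,fx=4,fy=4,interpolation=cv2.INTER_CUBIC)[:600])
E
```

```text
[0.39691485 0.10153921 0.16601177] [-0.03756415 -0.01345475  0.16601177] [[ 0.072 -0.004 -0.997]
 [ 0.997 -0.003  0.072]
 [-0.003 -1.     0.004]] -4.176782879918414
[ 0.15134461 -0.24044014 -0.06310766]
```

View pics/s2.png

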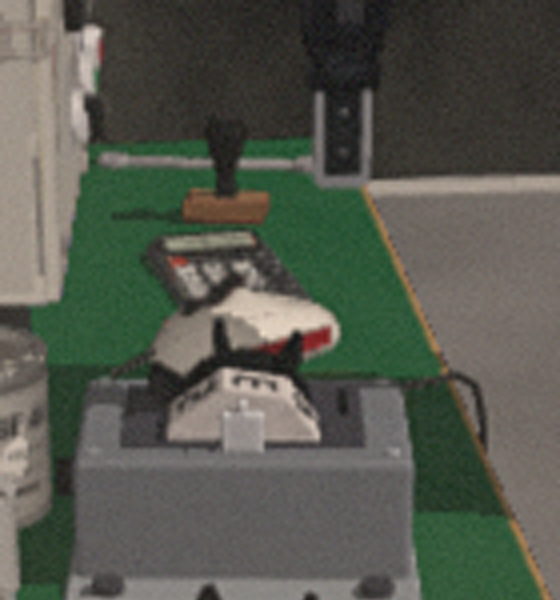

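The closed fingertips show at crop (343,185), above and behind the rear ridge at (297,345), so the slot below is free.

{"name": "send_rows", "arguments": {"moves": [[[0, 0, 0, 0, 0, -0.03, 1], [0, 0, 0, 0, 0, -0.05, 1], [0, 0, 0, 0, 0, -0.06, 1], [0, 0, 0, 0, 0, -0.07, 1], [0, 0, 0, 0, 0, -0.07, 1], [0, 0, 0, 0, 0, -0.07, 1]]]}}

```text
time_s: 2.75
ee_pos: [0.3994, 0.1017, 0.0989]
eef_rot: [-1.243, -1.155, 1.154]
contact_force: [-0.1, -0.8, -0.0]
gripper_width: 0.0004
```

```bash
python3 - <<'E'
from pose import *
s=robot.read_state();print(s['ee_pos'],tobox(s['ee_pos']),s['contact_force'])
im=robot.camera('side');cv2.imwrite('pics/s3.png',cv2.resize(im[150:290,300:430],None,fx=4,fy=4,interpolation=cv2.INTER_CUBIC))
E
```

```text
[0.39943981 0.10174858 0.09891709] [-0.03506115 -0.01306204  0.09891709] [-0.13997727 -0.75770305 -0.01466932]
```

View pics/s3.png

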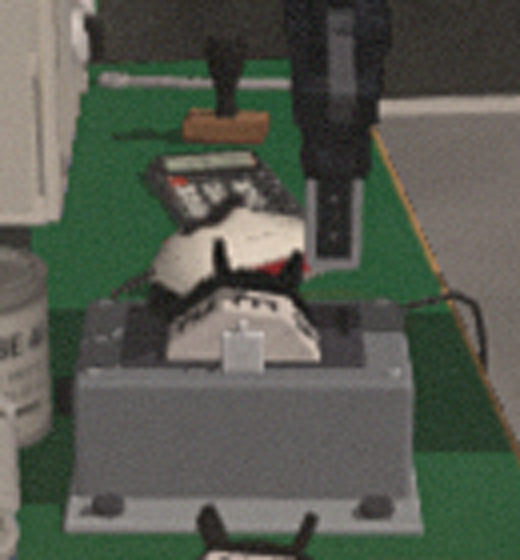

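{"name": "send_rows", "arguments": {"moves": [[[0, 0, 0, 0, 0, -0.003, 1], [0, 0, 0, 0.004, 0, -0.003, 1], [0, 0, 0, 0.008, -0.0005, -0.003, 1], [0, 0, 0, 0.012, -0.001, -0.003, 1], [0, 0, 0, 0.016, -0.001, -0.003, 1], [0, 0, 0, 0.02, -0.0015, -0.003, 1], [0, 0, 0, 0.024, -0.002, -0.003, 1], [0, 0, 0, 0.028, -0.002, -0.003, 1], [0, 0, 0, 0.028, -0.002, -0.003, 1], [0, 0, 0, 0.028, -0.002, -0.003, 1]]]}}

```text
time_s: 3.8
ee_pos: [0.4274, 0.0998, 0.0953]
eef_rot: [-1.243, -1.155, 1.154]
contact_force: [-1.5, 0.1, -0.2]
gripper_width: 0.0001
```

```bash
python3 - <<'E'
from pose import *
s=robot.read_state();print(s['ee_pos'],tobox(s['ee_pos']),s['contact_force'])
im=robot.camera('side');cv2.imwrite('pics/s4.png',cv2.resize(im[190:270,310:410],None,fx=6,fy=6,interpolation=cv2.INTER_CUBIC))
E
```

```text
[0.42743635 0.09978365 0.09528901] [-0.00699585 -0.01298265  0.09528901] [-1.49923791  0.07172813 -0.1532227 ]
```

View pics/s4.png

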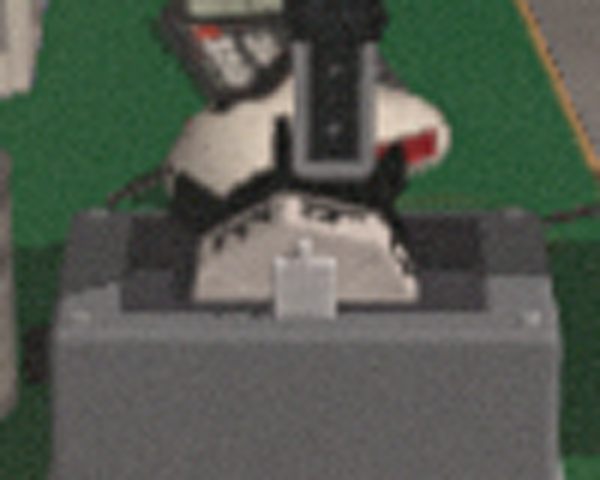

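The wheel turned as wanted: the pushed ridge is at (283,140), the following one at (397,165), and the edge between digits 3 and 4 is near (290,205). It still needs about 10 degrees.

{"name": "send_rows", "arguments": {"moves": [[[0, 0, 0, 0.003, 0, 0, 1], [0, 0, 0, 0.006, -0.0005, 0, 1], [0, 0, 0, 0.007, -0.0005, 0, 1], [0, 0, 0, 0.007, -0.0005, 0, 1], [0, 0, 0, 0.007, -0.0005, 0, 1], [0, 0, 0, 0.0065, -0.0005, 0.01, 1], [0, 0, 0, 0.0065, -0.0005, 0.04, 1], [0, 0, 0, 0, 0, 0.07, 1], [0, 0, 0, -0.02, 0, 0.11, 1], [0, 0, 0, -0.02, 0, 0.11, 1]]]}}

```text
time_s: 4.85
ee_pos: [0.4088, 0.101, 0.2116]
eef_rot: [-1.245, -1.166, 1.147]
contact_force: [0.1, 0.3, -0.6]
gripper_width: -0.0003
```

```bash
python3 - <<'E'
from pose import *
s=robot.read_state();print(s['ee_pos'],tobox(s['ee_pos']),s['contact_force'])
im=robot.camera('side');cv2.imwrite('pics/s5.png',cv2.resize(im[190:270,310:410],None,fx=6,fy=6,interpolation=cv2.INTER_CUBIC))
im=robot.camera('top');cv2.imwrite('pics/t5.png',cv2.resize(im[210:310,310:425],None,fx=6,fy=6,interpolation=cv2.INTER_CUBIC)[:600,:690])
E
```

```text
[0.40875592 0.10098511 0.21159194] [-0.02571417 -0.01314495  0.21159194] [ 0.0685517   0.29609621 -0.64618081]
```

View pics/s5.png

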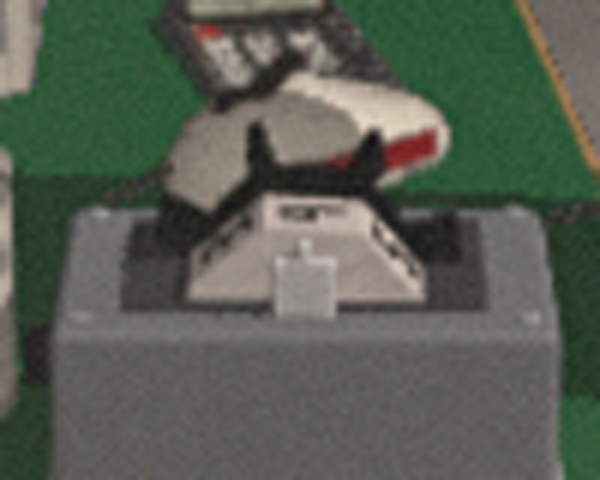

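View pics/t5.png

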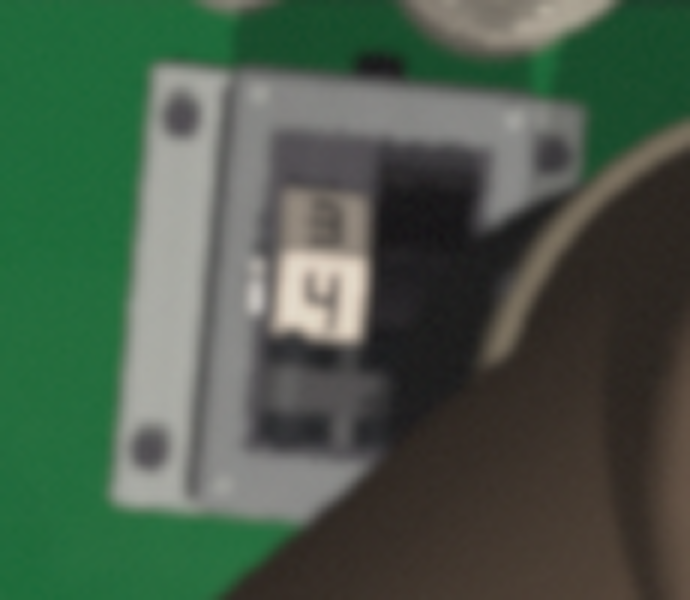

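Digit 4 is on top: its facet lies level at (265–370, ~198) in the side crop, with ridges at (258,125) and (373,138). I'll put a number on the tilt.

```bash
python3 - <<'E'
from pose import *
# expected pixels (side crop) of ridge tips (top of far edge) and drum facet corners for off angles
for off in (-8,-4,0,4,8):
    r=[world((.044*np.sin(np.radians(a+off)),-.013,.046+.044*np.cos(np.radians(a+off)))) for a in(22.5,-22.5)]
    d=[world((.031*np.sin(np.radians(a+off)),.028,.046+.031*np.cos(np.radians(a+off)))) for a in(22.5,-22.5)]
    print(off,((proj('side',r+d)-[310,190])*6).round(0).tolist())
    print('   top',((proj('top',[world((.031*np.sin(np.radians(a+off)),.016,.046+.031*np.cos(np.radians(a+off)))) for a in(22.5,-22.5)])-[310,210])*6).round(0).tolist())
g=cv2.imread('pics/side0.png').astype(int);im=robot.camera('side').astype(int)
print('narrow region diff',np.abs(g-im)[275:292,345:385].mean(),np.abs(g-im)[320:340,345:385].mean(),robot.read_state()['time_s'])
E
```

```text
-8 [[267.0, 127.0], [391.0, 142.0], [279.0, 226.0], [370.0, 237.0]]
   top [[323.0, 267.0], [315.0, 348.0]]
-4 [[256.0, 130.0], [381.0, 137.0], [271.0, 228.0], [362.0, 234.0]]
   top [[324.0, 260.0], [316.0, 342.0]]
0 [[246.0, 134.0], [371.0, 133.0], [263.0, 231.0], [355.0, 230.0]]
   top [[324.0, 253.0], [317.0, 335.0]]
4 [[235.0, 138.0], [360.0, 129.0], [256.0, 234.0], [347.0, 228.0]]
   top [[324.0, 246.0], [318.0, 328.0]]
8 [[225.0, 143.0], [349.0, 126.0], [248.0, 238.0], [339.0, 225.0]]
   top [[325.0, 240.0], [319.0, 321.0]]
narrow region diff 3.0843137254901962 2.5975 5.0
```

```bash
python3 - <<'E'
from plant import robot
s=robot.read_state();print(s['qd'],s['contact_force']);robot.finish_job()
E
```

```text
[-0.00578354  0.03549528 -0.01576642 -0.00388419  0.00189682 -0.00133344] [-0.18051344  0.20881599 -0.59704965]
the job is handed in; nothing more can be done
```

I rolled the broad wheel from just below digit 3 to digit 4 and handed the job in at about 5 s. I lowered the closed gripper behind the rear ridge, pushed it about 35 mm away from the robot, then lifted straight out.

My last checks:
- **Broad wheel:** digit 4 is on top beside the fin. The side view puts it about 3° short of level and the top view about 1.5° short. The two differ slightly, but both are well inside the 11° allowed.
- **Narrow wheel:** the part of it visible in the side view looks the same as at the start. I did not measure its angle, and the gripper stayed over the broad setter.
- **Robot:** the tool is clear, about 0.12 m above the wheel, and the force reading is under 1 N. The joints were still creeping at up to 0.035 rad/s when I handed in.

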